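Clear the mould-stripping jig, then hold its cam lever at full lift

TASK

Take the block brush and sweep the three plaster chunks off the jig's lift plate into the catch tray beside it (brush only, keep the gripper's fingers off the chunks), then stand the brush on its bristles on the open bench and let go of it. With all three chunks in the tray, swing the cam lever up by hand until the lift plate is at its highest, lever straight up, and finish while still holding the lever there, because it springs back when released. Leave the bottle, the cup and the plaster mould alone.

Things in the scene. Friction and masses are not known exactly. Their poses are not given: they have to be found in the camera images.
- jig: Mould-stripping jig fixed to the bench, about 220 x 330 mm; its place and turn (up to 0.25 rad) vary. Origin on the bench, z up. Towards its +y: green bearing cheek, then the cam lever; towards -y: the catch tray. A dark steel lift plate, 12 mm thick, covers jig x -80 to 80, y -70 to 85 mm; its top is 85 mm above the bench when down.
- plate_top (a point): Centre of the lift plate's flat top face, at jig (0, 7.5 mm), 85 mm above the bench when down; axes as the jig's. The plate has no rim.
- lift_plate (a joint): Height of the lift plate above its lowest position, m: 0 down (start), 0.018 at the cam's highest point.
- tray_floor (a point): Centre of the catch tray's inner floor, at jig (0, -122 mm), 5 mm above the bench; axes as the jig's. Open aluminium tray, inside 212 mm (jig x) by 104 mm (jig y). Inner wall 45 mm high, just under the lift plate's -y edge; outer wall (jig y -176 mm) 75 mm high: things pushed over that plate edge drop in.
- cam_shaft (a joint): Cam lever angle, rad, about a level axis along jig +y through jig x 30, 45 mm above the bench. 0 = rest: lever points to jig -x (to the robot), rising 0.17 rad. Grows as it swings up and away; at 1.40 it is straight up and the lift is greatest (within 0.4 mm for +-0.18 rad), beyond that the plate sinks again, stop at 1.85. A spring of 0.12 to 0.3 N m always drives it back to 0.
- cam_lever: The cam lever: steel rod 12 mm thick with a black disc-shaped knob (36 mm across, 22 mm thick, flat faces to jig +-y) at its end, in the plane jig y = 150 mm, just outside the jig. Origin on the shaft axis at jig (30, 0), 45 mm above the bench; it turns with the shaft.
- lever_knob (a point): Centre of the disc knob, 150 mm from the shaft axis. About 70 mm above the bench at rest, 195 mm when the lever stands straight up. It can be pinched from above with the fingers closing along jig y (it turns between them while the lever swings); moving it takes 2 to 6 N.
- brush: Block brush, loose, 160 g, standing on its bristles at the robot's right. Origin: centre of the bristles' underside. Stiff bristle block 28 (x) by 118 (y) mm, 28 high; wooden back 36 x 124, from 28 to 44 high; upright wooden handle 22 (x) by 40 (y), up to 122 mm high. Its long side (y) lies roughly along the robot's x at the start.
- chunk_a_mid (a point): Middle of a broken plaster chunk, 22 x 18 x 16 mm, 14 g, lying loose on the lift plate (its middle is 7 mm above the plate). All three chunks start within jig x -40 to 40 mm and jig y -45 to 10 mm.
- chunk_b_mid (a point): Middle of a second plaster chunk, 20 x 16 x 15 mm, like the first.
- chunk_c_mid (a point): Middle of a third plaster chunk, 21 x 17 x 14 mm, like the first.
- chunk_a: The first chunk; origin at the centre of its underside.
- chunk_b: The second chunk; origin at the centre of its underside.
- chunk_c: The third chunk; origin at the centre of its underside.
- bottle: Bystander: green glass bottle, 60 mm across, 190 mm tall; origin under its centre.
- cup: Bystander: red plastic cup, 80 mm across, 85 mm tall; origin under its centre.
- mould: Bystander: plaster mould block 90 x 150 x 78 mm, 1.6 kg; origin under its centre.

How it is judged:
On the way, in this order (a step that is already met when the one before it is completed fails the run):
1. all three chunks swept off the plate into the catch tray (x of chunk_a_mid in the frame of tray_floor between -0.11 and 0.11 m and y of chunk_a_mid in the frame of tray_floor between -0.056 and 0.056 m and z of each of chunk_a_mid, chunk_b_mid, chunk_c_mid in the frame of tray_floor below 0.042 m and x of chunk_b_mid in the frame of tray_floor between -0.11 and 0.11 m and y of chunk_b_mid in the frame of tray_floor between -0.056 and 0.056 m and x of chunk_c_mid in the frame of tray_floor between -0.11 and 0.11 m and y of chunk_c_mid in the frame of tray_floor between -0.056 and 0.056 m), for 0.2 s.
2. the brush stands released on its bristles on the bench (height (world z) of brush below 0.004 m and angle between brush's own z axis and vertical below 0.15 rad and contact force between brush and the fingers below 0.1 N and contact force between brush and jig below 0.1 N and linear speed of brush below 0.03 m/s), for 0.2 s.
3. the cam lever is held at the highest lift (value of joint lift_plate above 0.0165 m and value of joint cam_shaft between 1.22 and 1.58 rad and velocity of joint cam_shaft between -0.1 and 0.1 rad/s and contact force between the fingers and cam_lever above 1 N), for 0.2 s.
At the end, for the whole second after the job is handed in: Plate raised over 16.5 of 18 mm, lever within 0.18 rad of straight up, still (0.1 rad/s) and held by the fingers (over 1 N), not by the brush; all chunks in the tray; brush upright (0.15 rad) on the bench, released, clear of the jig; bottle, cup and mould within 30 mm of their starts (all of step 1 and all of step 2 and all of step 3 and contact force between cam_lever and brush below 0.1 N and distance of each of bottle, cup, mould from where it was at the start of the episode below 0.03 m); the arm keeps its last pose, push and grip.
It fails at once if the fingers touch a chunk (contact force between the fingers and chunk_a above 0.5 N or contact force between the fingers and chunk_b above 0.5 N or contact force between the fingers and chunk_c above 0.5 N).
It fails at once if the plate is raised before all chunks are in the tray (value of joint lift_plate above 0.006 m and not (x of chunk_a_mid in the frame of tray_floor between -0.11 and 0.11 m and y of chunk_a_mid in the frame of tray_floor between -0.056 and 0.056 m and z of each of chunk_a_mid, chunk_b_mid, chunk_c_mid in the frame of tray_floor below 0.042 m and x of chunk_b_mid in the frame of tray_floor between -0.11 and 0.11 m and y of chunk_b_mid in the frame of tray_floor between -0.056 and 0.056 m and x of chunk_c_mid in the frame of tray_floor between -0.11 and 0.11 m and y of chunk_c_mid in the frame of tray_floor between -0.056 and 0.056 m)).
It fails at once if a bystander is moved or tipped (distance of any of bottle, cup, mould from where it was at the start of the episode above 0.03 m or angle between any of bottle, cup, mould's own z axis and vertical above 0.5 rad).
It also fails if it takes over 62 s, if anything falls off the work surface, if the arm or the gripper's body presses on something with over 40 N, if the wrist force passes 120 N, or if a joint passes its speed limit or range.

ROBOT

A 6-joint arm with a two-finger parallel gripper is mounted at the origin on the work surface. World frame = base frame: x ahead of the robot, y to its left, z up, the work surface at z = 0. Lengths are in m, angles in rad, forces in N, time in s.
With the tool pointing down it reaches from about 0.35 to 0.875 m from the base axis. Payload 4.2 kg.
Tool frame: the origin (TCP) lies midway between the tips of the shut fingers; the grasp point (between the pads) lies 19 mm behind it (bot.pinch_z is the distance from the TCP to the grasp point, in m); z points along the fingers, y is the line along which they close (so a half turn about z gives the same grasp; the last joint's range is limited). The gripper opens to 85 mm and grips with 20 to 120 N. Pads are 22 mm wide; open, the fingers measure 114 mm over their backs; the gripper's body (76 mm by 85 mm) begins 54 mm behind the grasp point. The pads swing forward as they close: fully open they stand 13 mm farther back than shut.
Start: joints at [-1.055, 0.385, 0.008, 0, -1.194, -0.259], TCP at [0.159, -0.604, 0.231] pointing down, gripper open.
Joint ranges: [-3.14, 3.14], [-1.21, 2.06], [-1.07, 1.41], [-3.16, 2.05], [-2.99, -0.16], [-3.1, 3.1]. Speed limits (rad/s): [2.79, 2.79, 3.14, 3.14, 3.14, 3.14].

INTERFACE

Orientations are given as a rotation vector (axis times angle).
In Python, from cell import bot gives the robot as it stands.
- The arm moves only by the tool carry_out, never from a script. Its arguments are lists of equal length, an entry for each row: "slide": the shift along the tool's x, y, z in m, a list of three; "delta_rot": the turn, a rotation vector about the tool's x, y, z in rad, a list of three; "fingers": the finger opening in m, from 0 to 0.0854. A call has 1 to 20 rows; each row shifts and turns the commanded pose from where the row before left it, along the tool's axes as they then stand; what a row does not reach is not made up. A row lasts 1/8 s, in which the tool goes at most 62.5 mm and 10.7 degrees, less where a joint would pass 70% of its speed; a pose out of reach is approached as far as the arm can. A call with a gripper value outside its range is refused whole. The fingers move at their own pace and stop on an object; "force" is the grip in N (left out, the last holds). Time passes only in rows, so rows that do not move let the fingers close. It gives the time, the measured TCP pose, the force, the opening and the grip force at its end, in the units of the state.
- bot.observe(): the state, without advancing time (a new reading comes with each control period).
- bot.snapshot(name): name is "side" or "top" or "wrist"; returns (picture, depth): 384x512x3 uint8, red, green, blue; 384x512 float32, m along the optical axis (not along the pixel's ray), 0 where there is no reading.
- bot.camera_model(name): a dict with "fx", "fy", "cx", "cy" (pixels), "cam_to_world" (4x4, takes a point from camera to world coordinates). Camera axes: x right, y up, looking along -z (the intrinsics and any distortion apply to the point x, -y, -z); pixel columns grow to the right and rows downward; lengths in m; the calibration is good to about 2 mm. A picture is of the moment at which its call begins: read the wrist's pose just before it. camera_model takes no time and is no camera call; for the wrist camera it gives the pose at the moment of the call.
- bot.hand_in(): hands the job in; it is judged then, once.
The state is a dict: "t": time; "joint_positions": joint angles; "qvel": joint speeds; "tau": joint torques, N m; "tool_pos": TCP position; "tool_rot": TCP orientation; "force": force on the tool from outside, world axes, zero at the start; "wrist_torque": the same for the moment, N m; "gripper_width": finger opening in m; "finger_force": force on a finger pad.
Only numpy, scipy, OpenCV 4.12 (cv2) and the standard library are available. Lean on these libraries where they do the work, as an engineer would, in place of code of your own. Each camera call takes 0.05 s, during which the arm holds its last target. There are 200 camera calls.

## Working session

There is one attempt and no reset: what is moved stays moved. The work goes in short steps, Python scripts to look and compute and a tool call to move; the robot and the scene stay as the last step left them, time stands still between calls to the robot, and variables do not carry over. Pictures are saved under pics/ and viewed, at most 10 in all, crops included, and the job is handed in when it is done.

Besides the shell and the picture viewer there is one more tool, called after "Request:" as name(argument=value, ...), one argument or row to a line, values as JSON. carry_out: Moves the arm, as the interface text tells. Its arguments: {"type":"object","properties":{"slide":{"type":"array","items":{"type":"array","items":{"type":"number"}}},"delta_rot":{"type":"array","items":{"type":"array","items":{"type":"number"}}},"fingers":{"type":"array","items":{"type":"number"}},"force":{"type":"number"}},"required":["slide","delta_rot","fingers"]}

```bash
mkdir -p pics; ls
cat > h.py <<'E'
import numpy as np, cv2
from cell import bot
from scipy.spatial.transform import Rotation as R
def snap(n,tag):
    m=bot.camera_model(n); p,d=bot.snapshot(n)
    cv2.imwrite(f'pics/{tag}.png',p[:,:,::-1]); np.savez(f'pics/{tag}.npz',p=p,d=d,T=m['cam_to_world'],k=[m['fx'],m['fy'],m['cx'],m['cy']])
    return p,d,m
def cloud(d,m):
    v,u=np.indices(d.shape); T=np.array(m['cam_to_world'])
    P=np.stack([(u-m['cx'])/m['fx']*d,-(v-m['cy'])/m['fy']*d,-d],-1)
    W=P@T[:3,:3].T+T[:3,3]; W[d<=0]=np.nan; return W
E
python3 - <<'E'
from h import *
for n in('top','side'):
    p,d,m=snap(n,n+'0'); print({k:(v if k!='cam_to_world' else np.round(v,3).tolist()) for k,v in m.items()},(d>0).mean())
s=bot.observe(); print({k:np.round(v,3).tolist() for k,v in s.items()}, bot.pinch_z)
a=cv2.imread('pics/top0.png');b=cv2.imread('pics/side0.png')
cv2.imwrite('pics/both.png',cv2.resize(np.vstack([a,b]),(450,600*1)) if 0 else cv2.resize(np.hstack([a,b]),(800,300)))
E
```

```text
pics
{'fx': 370.33551985369235, 'fy': 370.33551985369235, 'cx': 255.7537006807116, 'cy': 191.25227833439095, 'cam_to_world': [[0.057, 0.974, -0.218, 0.411], [-0.998, 0.055, -0.015, 0.049], [-0.002, 0.218, 0.976, 1.0], [0.0, 0.0, 0.0, 1.0]]} 0.995941162109375
{'fx': 409.9176228028008, 'fy': 409.9176228028008, 'cx': 254.89736137150047, 'cy': 190.70617917644114, 'cam_to_world': [[-1.0, 0.021, -0.021, 0.556], [-0.029, -0.762, 0.647, 0.91], [-0.002, 0.647, 0.763, 1.078], [0.0, 0.0, 0.0, 1.0]]} 0.9961395263671875
{'t': 0.1, 'joint_positions': [-1.055, 0.385, 0.007, -0.0, -1.194, -0.259], 'qvel': [0.001, -0.001, 0.001, 0.004, 0.001, 0.001], 'tau': [-0.0, -39.332, 18.893, 4.198, -0.003, 0.0], 'tool_pos': [0.159, -0.604, 0.23], 'tool_rot': [0.402, -3.115, -0.003], 'force': [0.353, 0.063, -0.562], 'wrist_torque': [-0.022, 0.0, 0.022], 'finger_force': 0.0, 'gripper_width': 0.085} 0.0187
```

View pics/top0.png

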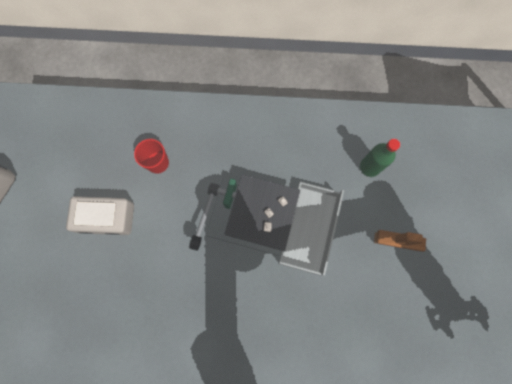

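View pics/side0.png

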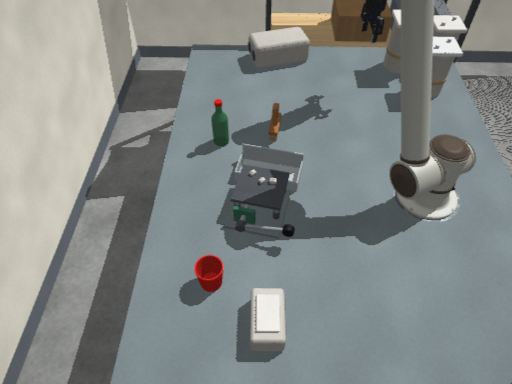

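The top view shows the plate around (262,213), with chunks at (283,201), (269,212) and (268,227). The tray is at (312,230), the knob at (196,243), the brush at (400,241), the bottle at (378,160) and the cup at (152,155). Next I measure these from depth.

Run:
```python
from h import *
for n in('top','side'):
    z=np.load(f'pics/{n}0.npz'); k=z['k']; m=dict(fx=k[0],fy=k[1],cx=k[2],cy=k[3],cam_to_world=z['T'])
    W=cloud(z['d'],m); p=z['p'].astype(int); mx=p.max(-1); mn=p.min(-1); Z=W[...,2]
    def rect(M,l):
        P=W[M][:,:2]; 
        if len(P)<5: print(l,len(P));return
        c,s,a=cv2.minAreaRect((P*1000).astype(np.float32)); print(n,l,len(P),'rect',np.round(c,1),np.round(s,1),round(a,2),'mean',np.round(W[M].mean(0)*1000,1),'zmed/max',np.round([np.median(Z[M])*1e3,Z[M].max()*1e3],1))
    ROI=(W[...,0]>.2)&(W[...,0]<.8)&(abs(W[...,1])<.4)
    plate=ROI&(abs(Z-.085)<.005)&(mx<85)&(W[...,1]<.16)&(W[...,1]>-.1)
    nl,L,st,_=cv2.connectedComponentsWithStats(plate.astype(np.uint8)); i=1+st[1:,4].argmax(); pl=L==i
    rect(pl,'plate')
    hull=cv2.convexHull(np.argwhere(pl)[:,::-1].astype(np.int32)); hm=np.zeros(pl.shape,np.uint8); cv2.fillConvexPoly(hm,hull,1)
    ch=(hm>0)&(mn>110)&(Z>.088)
    nl,L,st,_=cv2.connectedComponentsWithStats(ch.astype(np.uint8))
    for i in range(1,nl):
        if st[i,4]>8: rect(L==i,'chunk')
    R_,G,B=p[...,0],p[...,1],p[...,2]
    br=(R_>70)&(R_>1.6*B)&(G>0.3*R_)&(W[...,1]<-.1)&(Z>.005)&(W[...,0]>.2)&(W[...,0]<.8)
    rect(br,'brush'); rect(br&(Z>.1),'handletop'); rect(br&(Z<.055)&(Z>.03),'back')
    rect((mx<50)&ROI&(Z>.04)&(W[...,1]>.1)&(W[...,0]<.42),'knob')
    rect((R_>120)&(G<60)&(W[...,1]>.1)&ROI,'cup'); rect((G>R_+15)&(G>B+5)&(W[...,1]<-.1)&ROI,'bottle'); rect((G>R_+15)&(G>B+5)&(W[...,1]>0)&ROI&(Z>.03),'cheek')
    rect((R_>120)&(G<60)&(W[...,1]<-.1)&ROI,'cap')
```

```text
top plate 1666 rect [544.9  48.2] [154.1 120.1] 78.01 mean [525.4  63.8  84.9] zmed/max [84.9 90. ]
top chunk 46 rect [560.6  28.1] [18.7 15.5] 38.79 mean [559.5  28.1  98.3] zmed/max [ 98.8 103.8]
top chunk 57 rect [526.2  30.1] [22.4 14.8] 3.0 mean [525.2  29.6  98.9] zmed/max [ 99.  102.7]
top brush 712 rect [ 594.8 -272.4] [270.1 110.2] 29.14 mean [ 551.2 -298.    89.7] zmed/max [ 49.6 193.9]
top handletop 290 rect [ 616.6 -280.4] [245.2  38.8] 19.8 mean [ 605.4 -285.7  149.9] zmed/max [123.1 193.9]
top back 366 rect [ 515.7 -315.9] [120.5  32.4] 81.85 mean [ 514.5 -306.2   44.1] zmed/max [43.9 54.9]
knob 0
top cup 204 rect [698.2 343.2] [67.4 69. ] 26.66 mean [706.  348.2  25.7] zmed/max [10.2 84.1]
top bottle 495 rect [ 725.9 -276.4] [ 55.3 111.4] 15.21 mean [ 705.7 -245.   106.4] zmed/max [122.6 166.2]
top cheek 167 rect [614.1 131. ] [15.1 68. ] 80.08 mean [614.  130.1  69.6] zmed/max [72.4 77. ]
top cap 6 rect [ 714.1 -240.6] [14.6  2.1] 45.06 mean [ 713.8 -240.7  187.9] zmed/max [188.5 191.5]
side plate 794 rect [566.4  44.9] [158.6 158.6] 78.01 mean [533.1  70.6  85. ] zme
[... 242 characters left out ...]
-269.4] [269.5 102.4] 25.6 mean [ 529.6 -290.8   67.9] zmed/max [ 48.4 190.6]
side handletop 65 rect [ 618.3 -279.2] [242.7  36.1] 17.6 mean [ 562.1 -295.7  131.1] zmed/max [121.2 190.6]
side back 132 rect [ 518.5 -312.7] [121.7  33.2] 82.84 mean [ 518.6 -291.    43.9] zmed/max [43.9 54.6]
knob 0
side cup 262 rect [702.4 345.4] [74.3 78.3] 16.43 mean [708.9 341.8  55.2] zmed/max [72.5 88.9]
side bottle 529 rect [ 706.2 -302.6] [178.6  52.5] 75.9 mean [ 719.2 -232.5   83.3] zmed/max [ 86.5 167.4]
side cheek 234 rect [623.1 137.8] [56.5 72.4] 51.03 mean [616.1 137.4  60. ] zmed/max [64.  77.5]
side cap 26 rect [ 721.2 -246.2] [19.6 20.8] 77.34 mean [ 720.2 -246.2  189.5] zmed/max [189.9 193.5]
```

Run:
```python
from h import *
th=np.deg2rad(-12); ex=np.array([np.cos(th),np.sin(th)]); ey=np.array([-ex[1],ex[0]])
for n in('top','side'):
    z=np.load(f'pics/{n}0.npz'); k=z['k']; m=dict(fx=k[0],fy=k[1],cx=k[2],cy=k[3],cam_to_world=z['T'])
    W=cloud(z['d'],m); p=z['p'].astype(int); mx=p.max(-1); mn=p.min(-1); Z=W[...,2]
    c0=np.array([.566,.045]); U=(W[...,:2]-c0)@ex; V=(W[...,:2]-c0)@ey
    near=(abs(U)<.12)&(abs(V)<.11)
    P=near&(abs(Z-.085)<.003)
    # edges: per-bin extents
    u,v=U[P]*1e3,V[P]*1e3
    q=lambda s,t:(np.round([np.percentile(t[abs(s-b)<10],[1,99]) for b in range(-50,51,20)],0).tolist())
    print(n,'U ext',q(v,u),'\n V ext',q(u,v))
    C=near&(Z>.090)&(Z<.112)&(abs(U)<.06)&(abs(V)<.075)
    nl,L,st,_=cv2.connectedComponentsWithStats(C.astype(np.uint8))
    for i in range(1,nl):
        if st[i,4]>6: M=L==i; print('chunk',st[i,4],np.round([U[M].min()*1e3,U[M].max()*1e3,V[M].min()*1e3,V[M].max()*1e3]),np.round(W[M].mean(0)*1e3))
    K=(V>.10)&(V<.19)&(U<-.05)&(U>-.2)&(Z>.03); print('knob',K.sum(),np.round(np.c_[U,V][:0]), [np.round([A[K].min()*1e3,A[K].max()*1e3,A[K].mean()*1e3]) for A in (U,V,Z)] if K.any() else '')
    K&=U<-.09
    if K.any():print('knob world',np.round((W[K].min(0)+W[K].max(0))*500), np.round([V[K].min()*1e3,V[K].max()*1e3]))
    H=(Z>.115)&(Z<.126)&(abs(W[...,1]+.31)<.08)&(abs(W[...,0]-.517)<.08)
    c,s,a=cv2.minAreaRect((W[H][:,:2]*1e3).astype(np.float32)); print('handle',np.round(c),np.round(s),a)
```

```text
top U ext [[-80.0, 77.0], [-80.0, 77.0], [-80.0, 77.0], [-80.0, 77.0], [-80.0, 77.0], [-80.0, 77.0]] 
 V ext [[-77.0, 74.0], [-77.0, 74.0], [-77.0, 73.0], [-78.0, 74.0], [-78.0, 74.0], [-77.0, 74.0]]
chunk 56 [ 24.  46. -53. -32.] [591.  -4.  97.]
chunk 51 [-12.   7. -28.  -6.] [560.  29.  98.]
chunk 63 [-47. -26. -32. -14.] [525.  30.  99.]
knob 243 [] [array([-137.,  -51., -103.]), array([129., 152., 139.]), array([58., 91., 77.])]
knob world [483. 207.  74.] [129. 152.]
handle [ 517. -317.] [39. 22.] 83.16314697265625
side U ext [[-76.0, 80.0], [-77.0, 80.0], [-77.0, 79.0], [-77.0, 79.0], [-78.0, 80.0], [-77.0, 80.0]] 
 V ext [[-76.0, 76.0], [-75.0, 76.0], [-77.0, 75.0], [-77.0, 75.0], [-76.0, 77.0], [-77.0, 77.0]]
chunk 32 [ 27.  47. -53. -29.] [594.  -1.  97.]
chunk 30 [ -9.  12. -26.  -7.] [564.  31.  97.]
chunk 37 [-45. -22. -33. -10.] [528.  34.  98.]
knob 192 [] [array([-134.,  -51., -103.]), array([129., 154., 145.]), array([56., 89., 74.])]
knob world [486. 208.  72.] [129. 154.]
handle [ 520. -314.] [43. 20.] 82.46733093261719
```

```bash
cat >> h.py <<'E'
import json
def plan(p,yaw,wps,g):
    """tool-down; yaw=world angle of tool y (deg); wps: (x,y,z,yaw,rows)"""
    p=np.array(p,float);S=[];D=[]
    for x,y,z,w,n in wps:
        for i in range(n):
            e=(np.array([x,y,z])-p)/(n-i); dw=round(np.deg2rad(w-yaw)/(n-i),3)
            a=np.deg2rad(yaw); ty=np.array([np.cos(a),np.sin(a),0]); tz=np.array([0,0,-1.]); tx=np.cross(ty,tz)
            s=np.round([e@tx,e@ty,e@tz],3); S.append((s+0.).tolist()); D.append([0,0,-dw if dw else 0])
            p=p+s[0]*tx+s[1]*ty+s[2]*tz; yaw+=np.rad2deg(dw)
    print(len(S),'"slide":',json.dumps(S),'\n"delta_rot":',json.dumps(D),'\nend',p.round(4),round(yaw,2))
def pose():
    s=bot.observe(); M=R.from_rotvec(s['tool_rot']).as_matrix()
    return np.array(s['tool_pos']),np.rad2deg(np.arctan2(M[1,1],M[0,1])),M[2,2]
E
python3 -c "
from h import *
p,y,_=pose();print(p,y,_)
plan([.159,-.604,.231],y,[(.5185,-.3155,.231,172.7,12),(.5185,-.3155,.076,172.7,6)],0)"
```

```text
[ 0.15860993 -0.60400943  0.23034635] 104.70421243296776 -0.9999981487856789
18 "slide": [[-0.035, 0.016, 0.0], [-0.036, 0.012, 0.0], [-0.038, 0.008, 0.0], [-0.038, 0.005, 0.0], [-0.038, 0.001, 0.0], [-0.038, -0.003, 0.0], [-0.038, -0.007, 0.0], [-0.037, -0.01, 0.0], [-0.036, -0.014, 0.0], [-0.034, -0.018, 0.0], [-0.033, -0.021, 0.0], [-0.03, -0.023, 0.0], [0.0, 0.0, 0.026], [0.0, 0.0, 0.026], [0.0, 0.0, 0.026], [0.0, 0.0, 0.026], [0.0, 0.0, 0.026], [0.0, 0.0, 0.025]] 
"delta_rot": [[0, 0, -0.099], [0, 0, -0.099], [0, 0, -0.099], [0, 0, -0.099], [0, 0, -0.099], [0, 0, -0.099], [0, 0, -0.099], [0, 0, -0.099], [0, 0, -0.099], [0, 0, -0.099], [0, 0, -0.098], [0, 0, -0.099], [0, 0, 0], [0, 0, 0], [0, 0, 0], [0, 0, 0], [0, 0, 0], [0, 0, 0]] 
end [ 0.5181 -0.3154  0.076 ] 172.71
```

Request:
carry_out(
  slide=[
    [-0.035,0.016,0.0],
    [-0.036,0.012,0.0],
    [-0.038,0.008,0.0],
    [-0.038,0.005,0.0],
    [-0.038,0.001,0.0],
    [-0.038,-0.003,0.0],
    [-0.038,-0.007,0.0],
    [-0.037,-0.01,0.0],
    [-0.036,-0.014,0.0],
    [-0.034,-0.018,0.0],
    [-0.033,-0.021,0.0],
    [-0.03,-0.023,0.0],
    [0,0,0],
    [0,0,0],
  ],
  delta_rot=[
    [0,0,-0.099],
    [0,0,-0.099],
    [0,0,-0.099],
    [0,0,-0.099],
    [0,0,-0.099],
    [0,0,-0.099],
    [0,0,-0.099],
    [0,0,-0.099],
    [0,0,-0.099],
    [0,0,-0.099],
    [0,0,-0.098],
    [0,0,-0.099],
    [0,0,0],
    [0,0,0],
  ],
  fingers=[0.085,0.085,0.085,0.085,0.085,0.085,0.085,0.085,0.085,0.085,0.085,0.085,0.085,0.085],
)

```text
t: 1.85
tool_pos: [0.5174, -0.3157, 0.2308]
tool_rot: [2.075, -2.358, -0.002]
force: [-0.2, 0.8, -0.3]
gripper_width: 0.085
finger_force: 0.0
```

```bash
python3 -c "
from h import *
p,y,c=pose();print(p,y,c,bot.observe()['joint_positions'])
P,d,m=snap('wrist','w1');W=cloud(d,m);Z=W[...,2];H=(Z>.112)&(Z<.13)&(abs(W[...,1]+.315)<.06)&(abs(W[...,0]-.518)<.06)
print(H.sum());
if H.sum()>10: print(cv2.minAreaRect((W[H][:,:2]*1e3).astype(np.float32)))
B=(Z>.038)&(Z<.05)&(abs(W[...,1]+.315)<.09)&(abs(W[...,0]-.518)<.09);print(B.sum())
if B.sum()>10: print(cv2.minAreaRect((W[B][:,:2]*1e3).astype(np.float32)))
"
```

```text
[ 0.5173561  -0.31573459  0.23079376] 172.6969210228106 -0.999999175054512 [-2.81199761e-01  3.53595907e-01 -4.07007373e-02 -1.35140552e-04
 -1.17777809e+00  1.53788625e-01]
1072
((517.7407836914062, -320.3926696777344), (38.717987060546875, 21.353822708129883), 82.16822814941406)
2143
((517.8514404296875, -319.76446533203125), (122.23765563964844, 36.05934143066406), 82.9130630493164)
```

View pics/w1.png

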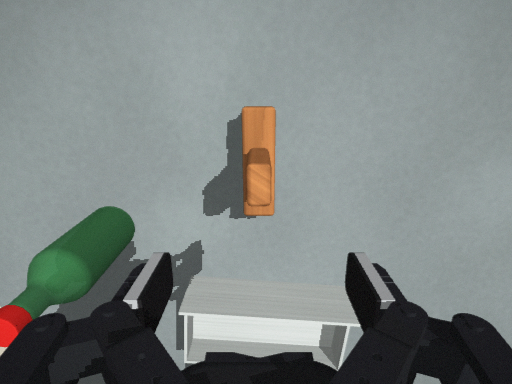

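The wrist view shows the brush upright at (259,160), centred between the fingers and square to them. I'll descend and grip it.

Request:
carry_out(
  slide=[
    [-0.003,0,0.026],
    [0.0,0.0,0.026],
    [0.0,0.0,0.026],
    [0.0,0.0,0.026],
    [0.0,0.0,0.026],
    [0.0,0.0,0.025],
    [0,0,0],
    [0,0,0],
    [0,0,0],
    [0,0,0],
    [0,0,0],
    [0,0,0],
    [0,0,0],
  ],
  delta_rot=[
    [0,0,0],
    [0,0,0],
    [0,0,0],
    [0,0,0],
    [0,0,0],
    [0,0,0],
    [0,0,0],
    [0,0,0],
    [0,0,0],
    [0,0,0],
    [0,0,0],
    [0,0,0],
    [0,0,0],
  ],
  fingers=[0.085,0.085,0.085,0.085,0.085,0.085,0.085,0.01,0.01,0.01,0.01,0.01,0.01],
  force=60,
)

```text
t: 3.52
tool_pos: [0.5185, -0.313, 0.0772]
tool_rot: [-2.076, 2.357, -0.001]
force: [-1.3, 1.2, 5.3]
gripper_width: 0.0213
finger_force: 59.3
```

```bash
python3 -c "
from h import *
p,y,c=pose();print(p,y,c,bot.observe()['gripper_width'])"
```

```text
[ 0.51849736 -0.31295253  0.07716994] 172.74360007608587 -0.9999995221769119 0.021270717361131442
```

```bash
python3 -c "
from h import *
p,y,c=pose()
plan(p,y,[(p[0],p[1],.26,y,5),(.5788,.0802,.26,78,14)],0)"
```

```text
19 "slide": [[0.0, 0.0, -0.037], [0.0, 0.0, -0.036], [0.0, 0.0, -0.037], [0.0, 0.0, -0.036], [0.0, 0.0, -0.037], [-0.028, -0.001, 0.0], [-0.028, 0.003, 0.0], [-0.028, 0.006, 0.0], [-0.027, 0.009, 0.0], [-0.026, 0.012, 0.0], [-0.024, 0.015, 0.0], [-0.022, 0.018, 0.0], [-0.02, 0.02, 0.0], [-0.017, 0.023, 0.0], [-0.014, 0.025, 0.0], [-0.012, 0.026, 0.0], [-0.008, 0.027, 0.0], [-0.005, 0.028, 0.0], [-0.002, 0.028, 0.0]] 
"delta_rot": [[0, 0, 0], [0, 0, 0], [0, 0, 0], [0, 0, 0], [0, 0, 0], [0, 0, 0.118], [0, 0, 0.118], [0, 0, 0.118], [0, 0, 0.118], [0, 0, 0.118], [0, 0, 0.118], [0, 0, 0.118], [0, 0, 0.118], [0, 0, 0.118], [0, 0, 0.118], [0, 0, 0.118], [0, 0, 0.119], [0, 0, 0.118], [0, 0, 0.119]] 
end [0.5789 0.0799 0.2602] 77.98
```

Request:
carry_out(
  slide=[
    [0.0,0.0,-0.037],
    [0.0,0.0,-0.036],
    [0.0,0.0,-0.037],
    [0.0,0.0,-0.036],
    [0.0,0.0,-0.037],
    [-0.028,-0.001,0.0],
    [-0.028,0.003,0.0],
    [-0.028,0.006,0.0],
    [-0.027,0.009,0.0],
    [-0.026,0.012,0.0],
    [-0.024,0.015,0.0],
    [-0.022,0.018,0.0],
    [-0.02,0.02,0.0],
    [-0.017,0.023,0.0],
    [-0.014,0.025,0.0],
    [-0.012,0.026,0.0],
    [-0.008,0.027,0.0],
    [-0.005,0.028,0.0],
    [-0.002,0.028,0.0],
    [0,0,0],
  ],
  delta_rot=[
    [0,0,0],
    [0,0,0],
    [0,0,0],
    [0,0,0],
    [0,0,0],
    [0,0,0.118],
    [0,0,0.118],
    [0,0,0.118],
    [0,0,0.118],
    [0,0,0.118],
    [0,0,0.118],
    [0,0,0.118],
    [0,0,0.118],
    [0,0,0.118],
    [0,0,0.118],
    [0,0,0.118],
    [0,0,0.119],
    [0,0,0.118],
    [0,0,0.119],
    [0,0,0],
  ],
  fingers=[0.01,0.01,0.01,0.01,0.01,0.01,0.01,0.01,0.01,0.01,0.01,0.01,0.01,0.01,0.01,0.01,0.01,0.01,0.01,0.01],
)

```text
t: 6.02
tool_pos: [0.5785, 0.0817, 0.2577]
tool_rot: [-0.326, -3.122, 0.0]
force: [-0.1, 0.6, -2.8]
gripper_width: 0.0213
finger_force: 59.3
```

Run:
```python
from h import *
p,y,c=pose();print(p,y,c,bot.observe()['gripper_width'])
for n in ('side','top'):
    P,d,m=snap(n,n+'2');W=cloud(d,m);q=P.astype(int)
    ex=np.array([.978,-.208]);ey=np.array([.208,.978]);U=(W[...,:2]-[.566,.044])@ex*1e3;V=(W[...,:2]-[.566,.044])@ey*1e3
    br=(q[...,0]>60)&(q[...,0]>1.5*q[...,2])&(abs(U)<110)&(abs(V)<120)&(W[...,2]>.1)
    if br.sum()>5: print(n,br.sum(),[np.round(np.percentile(A[br],[1,50,99])) for A in (U,V,W[...,2]*1e3)])
a=cv2.imread('pics/side2.png')[110:270,180:350];cv2.imwrite('pics/c2.png',cv2.resize(a,None,fx=3.5,fy=3.5))
```

```text
[0.57845153 0.08165829 0.25772989] 78.08715725140077 -0.9999973229555756 0.021338984010780764
side 813 [array([-60.,  -9.,  57.]), array([26., 52., 60.]), array([182., 223., 303.])]
top 511 [array([-63., -31.,  -1.]), array([21., 36., 55.]), array([220., 225., 394.])]
```

View pics/c2.png

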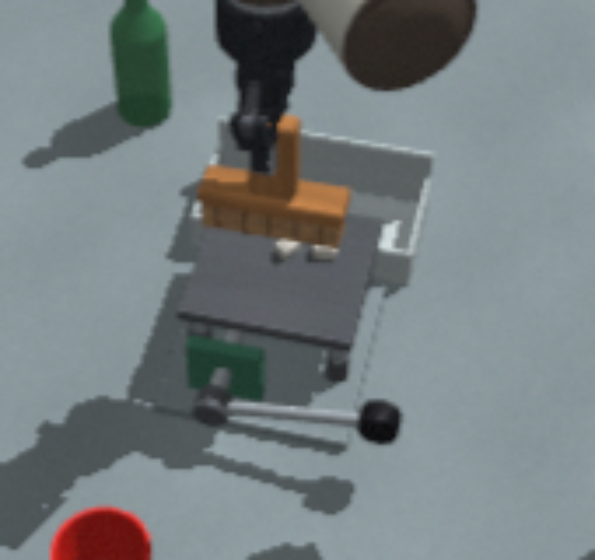

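The brush (crop 275,195) hangs level above the plate, behind the chunks at (287,248) and (322,252). I'll lower it.

Request:
carry_out(
  slide=[
    [0,0,0.025],
    [0,0,0.025],
    [0,0,0.025],
    [0,0,0.018],
    [0,0,0],
    [0,0,0],
  ],
  delta_rot=[
    [0,0,0],
    [0,0,0],
    [0,0,0],
    [0,0,0],
    [0,0,0],
    [0,0,0],
  ],
  fingers=[0.01,0.01,0.01,0.01,0.01,0.01],
)

```text
t: 6.88
tool_pos: [0.5792, 0.0796, 0.1671]
tool_rot: [0.33, 3.123, 0.0]
force: [0.2, 0.1, -1.6]
gripper_width: 0.0215
finger_force: 59.2
```

Request:
carry_out(
  slide=[
    [0,0,0.002],
    [0,-0.008,0],
    [0,-0.012,0],
    [0,-0.012,0],
    [0,-0.012,0],
    [0,-0.012,0],
    [0,-0.012,0],
    [0,-0.012,0],
    [0,-0.012,0],
    [0,-0.012,0],
    [0,-0.012,0],
    [0,-0.01,0],
    [0,0,0],
    [0,0,0],
    [0,0,0],
  ],
  delta_rot=[
    [0,0,0],
    [0,0,0],
    [0,0,0],
    [0,0,0],
    [0,0,0],
    [0,0,0],
    [0,0,0],
    [0,0,0],
    [0,0,0],
    [0,0,0],
    [0,0,0],
    [0,0,0],
    [0,0,0],
    [0,0,0],
    [0,0,0],
  ],
  fingers=[0.01,0.01,0.01,0.01,0.01,0.01,0.01,0.01,0.01,0.01,0.01,0.01,0.01,0.01,0.01],
)

```text
t: 8.75
tool_pos: [0.5526, -0.0429, 0.1643]
tool_rot: [0.329, 3.124, 0.0]
force: [-0.0, -0.3, -2.8]
gripper_width: 0.0215
finger_force: 59.4
```

Run:
```python
from h import *
p,y,c=pose();print(p,y,c)
P,d,m=snap('top','top3');P,d,m=snap('side','side3')
a=cv2.imread('pics/side3.png')[110:270,180:350];b=cv2.imread('pics/top3.png')[140:300,180:350];cv2.imwrite('pics/c3.png',cv2.resize(np.hstack([a,b]),(800,376)))
```

```text
[ 0.55263238 -0.04293414  0.16432015] 77.98701387805257 -0.9999999828420257
```

View pics/c3.png

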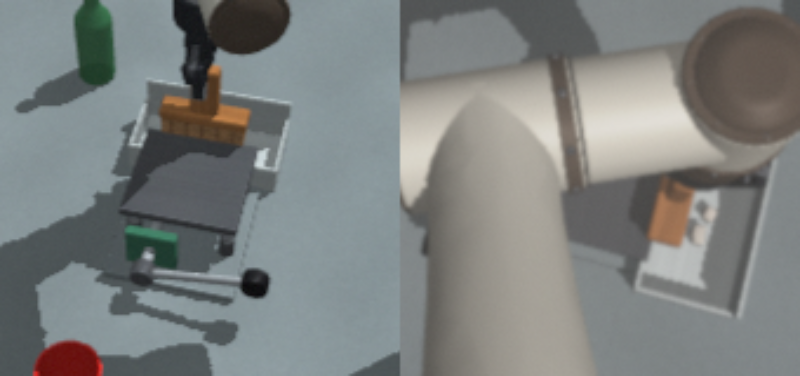

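The plate is clear, and two chunks are visible in the tray at crop (705,208) and (698,235). I'll carry the brush over to the open bench.

```bash
python3 -c "
from h import *
p,y,c=pose()
plan(p,y,[(p[0],p[1],.20,78,1),(.505,-.315,.2,78,9),(.505,-.315,.083,78,5)],0)"
```

```text
15 "slide": [[0.0, 0.0, -0.036], [-0.001, -0.031, 0.0], [-0.001, -0.031, 0.0], [-0.001, -0.031, 0.0], [-0.001, -0.03, 0.0], [-0.001, -0.031, 0.0], [-0.001, -0.03, 0.0], [-0.001, -0.031, 0.0], [-0.002, -0.03, 0.0], [-0.001, -0.031, 0.0], [0.0, 0.0, 0.023], [0.0, 0.0, 0.024], [0.0, 0.0, 0.023], [0.0, 0.0, 0.024], [0.0, 0.0, 0.023]] 
"delta_rot": [[0, 0, 0], [0, 0, 0], [0, 0, 0], [0, 0, 0], [0, 0, 0], [0, 0, 0], [0, 0, 0], [0, 0, 0], [0, 0, 0], [0, 0, 0], [0, 0, 0], [0, 0, 0], [0, 0, 0], [0, 0, 0], [0, 0, 0]] 
end [ 0.5049 -0.315   0.0833] 77.99
```

Request:
carry_out(
  slide=[
    [0.0,0.0,-0.036],
    [-0.001,-0.031,0.0],
    [-0.001,-0.031,0.0],
    [-0.001,-0.031,0.0],
    [-0.001,-0.03,0.0],
    [-0.001,-0.031,0.0],
    [-0.001,-0.03,0.0],
    [-0.001,-0.031,0.0],
    [-0.002,-0.03,0.0],
    [-0.001,-0.031,0.0],
    [0.0,0.0,0.023],
    [0.0,0.0,0.024],
    [0.0,0.0,0.023],
    [0.0,0.0,0.024],
    [0.0,0.0,0.023],
    [0,0,0],
    [0,0,0],
  ],
  delta_rot=[
    [0,0,0],
    [0,0,0],
    [0,0,0],
    [0,0,0],
    [0,0,0],
    [0,0,0],
    [0,0,0],
    [0,0,0],
    [0,0,0],
    [0,0,0],
    [0,0,0],
    [0,0,0],
    [0,0,0],
    [0,0,0],
    [0,0,0],
    [0,0,0],
    [0,0,0],
  ],
  fingers=[0.01,0.01,0.01,0.01,0.01,0.01,0.01,0.01,0.01,0.01,0.01,0.01,0.01,0.01,0.01,0.01,0.01],
)

```text
t: 10.98
tool_pos: [0.5055, -0.3155, 0.0842]
tool_rot: [0.328, 3.123, -0.001]
force: [0.1, 0.2, -1.7]
gripper_width: 0.0208
finger_force: 59.3
```

Run:
```python
from h import *
p,y,c=pose();print(p,y,c)
ex=np.array([.978,-.208]);ey=np.array([.208,.978])
for n in ('side','top'):
    P,d,m=snap(n,n+'4');W=cloud(d,m);q=P.astype(int);Z=W[...,2]
    U=(W[...,:2]-[.566,.044])@ex;V=(W[...,:2]-[.566,.044])@ey
    M=(abs(U)<.1)&(V<-.085)&(V>-.175)&(Z>.01)&(Z<.05)
    nl,L,st,_=cv2.connectedComponentsWithStats(M.astype(np.uint8))
    for i in range(1,nl):
        if st[i,4]>6: K=L==i; print(n,st[i,4],np.round([U[K].mean()*1e3,(V[K].mean()+.1295)*1e3,Z[K].mean()*1e3,Z[K].max()*1e3]),P[K].mean(0).round())
a=cv2.imread('pics/side4.png')[90:250,180:350];b=cv2.imread('pics/top4.png')[140:300,230:400];cv2.imwrite('pics/c4.png',cv2.resize(np.hstack([a,b]),(800,376)))
```

```text
[ 0.50550415 -0.31551382  0.08423848] 77.99704519845947 -0.9999986142538958
side 7 [ -5. -10.  23.  28.] [184. 184. 178.]
top 39 [69. 20. 19. 25.] [181. 175. 169.]
top 37 [-7. -6. 21. 26.] [173. 168. 162.]
top 50 [-33.   1.  20.  26.] [178. 172. 166.]
```

View pics/c4.png

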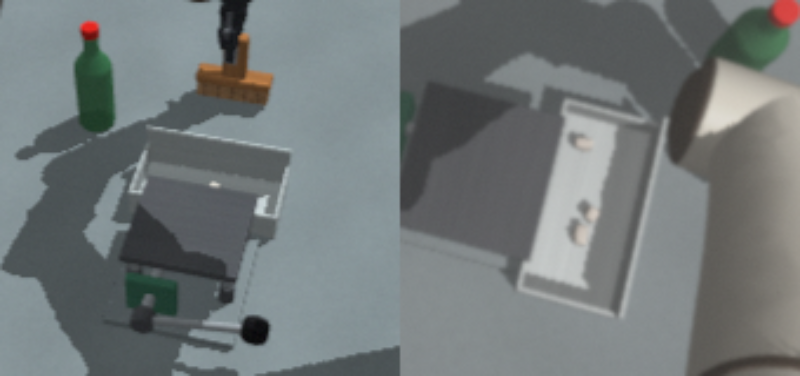

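All three chunks are in the tray, at crop (580,142), (590,213) and (580,233). I'll set the brush down, release it and rise.

Request:
carry_out(
  slide=[
    [0,0,0.005],
    [0,0,0.002],
    [0,0,0],
    [0,0,0],
  ],
  delta_rot=[
    [0,0,0],
    [0,0,0],
    [0,0,0],
    [0,0,0],
  ],
  fingers=[0.01,0.01,0.01,0.01],
)

```text
t: 11.58
tool_pos: [0.5049, -0.3154, 0.0772]
tool_rot: [0.329, 3.124, -0.001]
force: [-1.1, 2.4, 5.8]
gripper_width: 0.0215
finger_force: 60.2
```

Request:
carry_out(
  slide=[
    [0,0,0],
    [0,0,0],
    [0,0,0],
    [0,0,0],
    [0,0,0],
    [0,0,0],
    [0,0,-0.025],
    [0,0,-0.035],
    [0,0,-0.035],
    [0,0,-0.035],
    [0,0,-0.035],
    [0,0,-0.03],
  ],
  delta_rot=[
    [0,0,0],
    [0,0,0],
    [0,0,0],
    [0,0,0],
    [0,0,0],
    [0,0,0],
    [0,0,0],
    [0,0,0],
    [0,0,0],
    [0,0,0],
    [0,0,0],
    [0,0,0],
  ],
  fingers=[0.085,0.085,0.085,0.085,0.085,0.085,0.085,0.085,0.085,0.085,0.085,0.085],
)

```text
t: 13.08
tool_pos: [0.5047, -0.3153, 0.2729]
tool_rot: [0.329, 3.123, -0.0]
force: [0.1, -0.2, -1.0]
gripper_width: 0.0848
finger_force: 0.0
```

Run:
```python
from h import *
p,y,c=pose();print(p,y,c)
P,d,m=snap('side','side5');W=cloud(d,m);q=P.astype(int);Z=W[...,2]
br=(q[...,0]>60)&(q[...,0]>1.5*q[...,2])&(q[...,1]>.3*q[...,0])&(abs(W[...,0]-.505)<.1)&(abs(W[...,1]+.315)<.1)
for lo,hi in((.002,.03),(.04,.05),(.115,.13)):
    K=br&(Z>lo)&(Z<hi); print(lo,K.sum(),cv2.minAreaRect((W[K][:,:2]*1e3).astype(np.float32)),np.median(Z[K]))
C=np.array([.566,.044]);ex=np.array([np.cos(-.2094),np.sin(-.2094)]);ey=np.array([-ex[1],ex[0]])
J=C-.0075*ey
for a in (0,1.4):
    u=.03-.15*np.cos(.17+a); print('knob',J+u*ex+.15*ey,.045+.15*np.sin(.17+a))
k=J+(.03-.15*np.cos(.17))*ex+.15*ey
plan(p,y,[(k[0],k[1],.24,78,15)],0)
```

```text
[ 0.50467029 -0.31527353  0.27291893] 77.9605118868928 -0.9999993307844962
0.002 144 ((501.9368896484375, -298.83050537109375), (13.977899551391602, 113.43144989013672), 77.14349365234375) 0.016363125615957208
0.04 154 ((499.7320251464844, -309.70709228515625), (37.408897399902344, 119.18033599853516), 78.47804260253906) 0.044214728171983464
0.115 42 ((499.55059814453125, -312.2347412109375), (28.105772018432617, 36.145015716552734), 63.08792495727539) 0.12071667956795207
knob [0.48035826 0.20788249] 0.0703773523600494
knob [0.62484974 0.17717584] 0.1949999524397752
15 "slide": [[0.009, 0.034, 0.002], [0.009, 0.034, 0.002], [0.009, 0.034, 0.002], [0.009, 0.034, 0.002], [0.009, 0.034, 0.002], [0.009, 0.034, 0.002], [0.009, 0.034, 0.002], [0.009, 0.034, 0.002], [0.009, 0.034, 0.002], [0.009, 0.033, 0.002], [0.009, 0.034, 0.003], [0.008, 0.033, 0.002], [0.009, 0.034, 0.003], [0.008, 0.033, 0.002], [0.009, 0.034, 0.003]] 
"delta_rot": [[0, 0, 0], [0, 0, 0], [0, 0, 0], [0, 0, 0], [0, 0, 0], [0, 0, 0], [0, 0, 0], [0, 0, 0], [0, 0, 0], [0, 0, 0], [0, 0, 0], [0, 0, 0], [0, 0, 0], [0, 0, 0], [0, 0, -0.001]] 
end [0.4803 0.2083 0.2399] 78.02
```

Request:
carry_out(
  slide=[
    [0.009,0.034,0.002],
    [0.009,0.034,0.002],
    [0.009,0.034,0.002],
    [0.009,0.034,0.002],
    [0.009,0.034,0.002],
    [0.009,0.034,0.002],
    [0.009,0.034,0.002],
    [0.009,0.034,0.002],
    [0.009,0.034,0.002],
    [0.009,0.033,0.002],
    [0.009,0.034,0.003],
    [0.008,0.033,0.002],
    [0.009,0.034,0.003],
    [0.008,0.033,0.002],
    [0.009,0.034,0.003],
    [0,0,0],
    [0,0,0],
  ],
  delta_rot=[
    [0,0,0],
    [0,0,0],
    [0,0,0],
    [0,0,0],
    [0,0,0],
    [0,0,0],
    [0,0,0],
    [0,0,0],
    [0,0,0],
    [0,0,0],
    [0,0,0],
    [0,0,0],
    [0,0,0],
    [0,0,0],
    [0,0,0],
    [0,0,0],
    [0,0,0],
  ],
  fingers=[0.085,0.085,0.085,0.085,0.085,0.085,0.085,0.085,0.085,0.085,0.085,0.085,0.085,0.085,0.085,0.085,0.085],
)

```text
t: 15.25
tool_pos: [0.4801, 0.208, 0.2381]
tool_rot: [-0.329, -3.124, 0.001]
force: [0.7, 0.5, -0.0]
gripper_width: 0.0852
finger_force: 0.0
```

Run:
```python
from h import *
p,y,c=pose();print(p,y,c)
P,d,m=snap('wrist','w6');W=cloud(d,m);Z=W[...,2]
near=(abs(W[...,0]-.481)<.05)&(abs(W[...,1]-.208)<.05)&(Z>.03)&(Z<.12)
K=near; print(K.sum()); ex=np.array([.978,-.208]);ey=np.array([.208,.978])
U=(W[...,:2]-[.566,.044])@ex*1e3;V=(W[...,:2]-[.566,.044])@ey*1e3
if K.sum(): print([np.round(np.percentile(A[K],[1,50,99]),1) for A in (U,V,Z*1e3)])
F=K&(Z>.075)
if F.sum(): print('top',F.sum(),[np.round(np.percentile(A[F],[1,50,99]),1) for A in (U,V,Z*1e3)])
```

```text
[0.48013304 0.20798152 0.2380677 ] 77.96523588984905 -0.9999997642049977
1061
[array([-136.4, -116.8,  -66.9]), array([129.4, 140.3, 151.3]), array([63.8, 82.1, 88.3])]
top 710 [array([-135.7, -122.2, -102.5]), array([129.4, 140.4, 151.3]), array([75.5, 85.2, 88.3])]
```

View pics/w6.png

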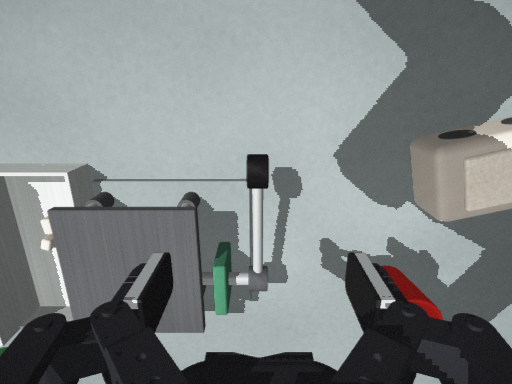

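The wrist view shows the knob at (258,171), centred between the fingers with nothing in the way. I'll descend and pinch it.

Request:
carry_out(
  slide=[
    [0,-0.002,0.027],
    [0,0,0.027],
    [0,0,0.027],
    [0,0,0.027],
    [0,0,0.027],
    [0,0,0.027],
    [0,0,0.025],
    [0,0,0],
    [0,0,0],
    [0,0,0],
    [0,0,0],
    [0,0,0],
    [0,0,0],
    [0,0,0],
  ],
  delta_rot=[
    [0,0,0],
    [0,0,0],
    [0,0,0],
    [0,0,0],
    [0,0,0],
    [0,0,0],
    [0,0,0],
    [0,0,0],
    [0,0,0],
    [0,0,0],
    [0,0,0],
    [0,0,0],
    [0,0,0],
    [0,0,0],
  ],
  fingers=[0.085,0.085,0.085,0.085,0.085,0.085,0.085,0.085,0.01,0.01,0.01,0.01,0.01,0.01],
  force=40,
)

```text
t: 17.05
tool_pos: [0.4802, 0.2064, 0.0521]
tool_rot: [0.329, 3.124, 0.0]
force: [-0.8, -1.2, 6.2]
gripper_width: 0.0212
finger_force: 43.5
```

Run:
```python
from h import *
p,y,c=pose();print(p,y,c)
# arc in tool frame: tool x=-jig x, z=down; lever angle a -> knob offset
a=np.linspace(0,1.40,19)+.17; u=.03-.15*np.cos(a); z=.15*np.sin(a)
cx=cz=0;S=[]
for i in range(1,19):
    s=[round(-(u[i]-u[0])-cx,3),0,round(-(z[i]-z[0])-cz,3)];cx+=s[0];cz+=s[2];S.append(s)
print(json.dumps(S),cx,cz)
```

```text
[0.48021763 0.20644173 0.05208677] 77.98434800568575 -0.9999996888209978
[[-0.002, 0, -0.011], [-0.004, 0, -0.012], [-0.004, 0, -0.01], [-0.005, 0, -0.011], [-0.006, 0, -0.01], [-0.006, 0, -0.01], [-0.008, 0, -0.009], [-0.007, 0, -0.008], [-0.009, 0, -0.008], [-0.009, 0, -0.007], [-0.01, 0, -0.007], [-0.01, 0, -0.006], [-0.011, 0, -0.004], [-0.011, 0, -0.004], [-0.011, 0, -0.004], [-0.011, 0, -0.002], [-0.012, 0, -0.001], [-0.012, 0, -0.001]] -0.148 -0.12500000000000003
```

Request:
carry_out(
  slide=[
    [-0.002,0,-0.011],
    [-0.004,0,-0.012],
    [-0.004,0,-0.01],
    [-0.005,0,-0.011],
    [-0.006,0,-0.01],
    [-0.006,0,-0.01],
    [-0.008,0,-0.009],
    [-0.007,0,-0.008],
    [-0.009,0,-0.008],
    [-0.009,0,-0.007],
    [-0.01,0,-0.007],
    [-0.01,0,-0.006],
    [-0.011,0,-0.004],
    [-0.011,0,-0.004],
    [-0.011,0,-0.004],
    [-0.011,0,-0.002],
    [-0.012,0,-0.001],
    [-0.012,0,-0.001],
    [0,0,0],
    [0,0,0],
  ],
  delta_rot=[
    [0,0,0],
    [0,0,0],
    [0,0,0],
    [0,0,0],
    [0,0,0],
    [0,0,0],
    [0,0,0],
    [0,0,0],
    [0,0,0],
    [0,0,0],
    [0,0,0],
    [0,0,0],
    [0,0,0],
    [0,0,0],
    [0,0,0],
    [0,0,0],
    [0,0,0],
    [0,0,0],
    [0,0,0],
    [0,0,0],
  ],
  fingers=[0.01,0.01,0.01,0.01,0.01,0.01,0.01,0.01,0.01,0.01,0.01,0.01,0.01,0.01,0.01,0.01,0.01,0.01,0.01,0.01],
)

```text
t: 19.55
tool_pos: [0.625, 0.1754, 0.1765]
tool_rot: [0.329, 3.124, -0.0]
force: [-1.5, 4.8, -7.2]
gripper_width: 0.0217
finger_force: 39.8
```

Run:
```python
from h import *
p,y,c=pose();s=bot.observe();print(p,y,c,s['force'],s['finger_force'])
J=np.array([.566,.044])-.0075*np.array([.208,.978])
for n in('side','top','wrist'):
    P,d,m=snap(n,n+'7');W=cloud(d,m);Z=W[...,2]
    ex=np.array([.978,-.208]);ey=np.array([.208,.978]);U=(W[...,:2]-[.566,.044])@ex*1e3;V=(W[...,:2]-[.566,.044])@ey*1e3
    K=(P.max(-1)<90)&(abs(U)<75)&(abs(V)<70)&(Z>.075)&(Z<.115)
    if K.sum()>20: print(n,'plate z',K.sum(),np.median(Z[K]))
    # rod points: lever plane
    M=(abs(V-141)<9)&(Z>.06)&(Z<.15)&(abs(U-30)<60)&(P.max(-1)>60)
    if M.sum()>5:
        for lo in range(60,150,15):
            b=M&(Z*1e3>lo)&(Z*1e3<lo+15)
            if b.sum()>2: print(n,'rod',lo,b.sum(),np.round(np.percentile(U[b],[5,50,95])))
a=cv2.imread('pics/side7.png')[90:290,160:350];cv2.imwrite('pics/c7.png',cv2.resize(np.hstack([a,cv2.imread('pics/top7.png')[120:320,160:350]]),(800,420)))
```

```text
[0.62504738 0.17542322 0.17647162] 77.95784337732698 -0.9999999326656488 [-1.47367989  4.75349072 -7.19192915] 39.837053418159485
side plate z 43 0.1024207105174908
side rod 60 14 [24. 28. 34.]
side rod 75 9 [23. 28. 31.]
side rod 90 10 [23. 25. 31.]
side rod 105 12 [22. 26. 30.]
side rod 120 13 [21. 26. 31.]
side rod 135 13 [21. 26. 30.]
top plate z 315 0.10291334235876148
top rod 60 16 [21. 25. 31.]
top rod 75 6 [21. 24. 28.]
top rod 90 5 [20. 23. 29.]
top rod 105 4 [20. 21. 26.]
top rod 120 9 [18. 20. 26.]
top rod 135 4 [20. 22. 24.]
wrist rod 60 77 [22. 24. 32.]
wrist rod 75 64 [21. 22. 25.]
wrist rod 90 76 [20. 21. 24.]
wrist rod 105 93 [19. 20. 23.]
wrist rod 120 115 [18. 19. 22.]
wrist rod 135 138 [17. 18. 21.]
```

View pics/c7.png

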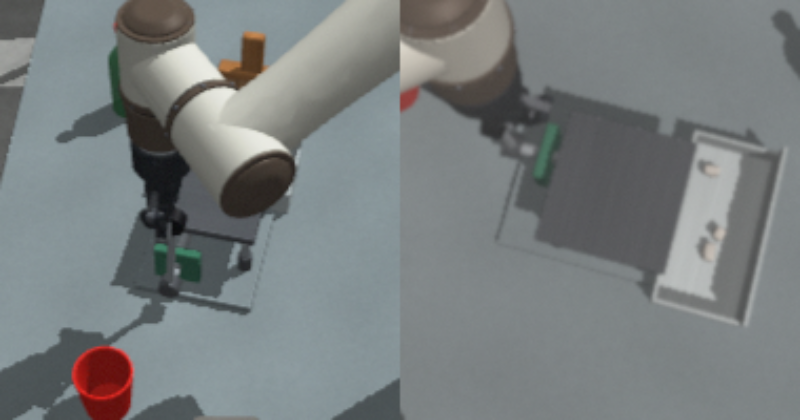

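The lever stands nearly upright, with the knob pinched at side crop (165,222), and the plate is about 17.6 mm up. The brush is standing at (245,65) and the three chunks are in the tray. The rod leans about 0.05 rad short of vertical, so I'll nudge it and settle.

Request:
carry_out(
  slide=[
    [-0.003,0,0],
    [-0.003,0,0],
    [0,0,0],
    [0,0,0],
    [0,0,0],
    [0,0,0],
    [0,0,0],
    [0,0,0],
  ],
  delta_rot=[
    [0,0,0],
    [0,0,0],
    [0,0,0],
    [0,0,0],
    [0,0,0],
    [0,0,0],
    [0,0,0],
    [0,0,0],
  ],
  fingers=[0.01,0.01,0.01,0.01,0.01,0.01,0.01,0.01],
)

```text
t: 20.7
tool_pos: [0.6294, 0.1745, 0.1764]
tool_rot: [-0.329, -3.122, 0.0]
force: [-2.8, 6.3, -3.7]
gripper_width: 0.0212
finger_force: 40.2
```

Run:
```python
from h import *
ex=np.array([.978,-.208]);ey=np.array([.208,.978])
for n in('top','side'):
    P,d,m=snap(n,n+'8');W=cloud(d,m);Z=W[...,2];q=P.astype(int)
    U=(W[...,:2]-[.566,.044])@ex*1e3;V=(W[...,:2]-[.566,.044])@ey*1e3
    K=(P.max(-1)<90)&(abs(U)<75)&(abs(V)<70)&(Z>.075)&(Z<.115); print(n,K.sum(),np.median(Z[K]))
    M=(abs(U)<100)&(V<-85)&(V>-175)&(Z>.01)&(Z<.05)
    nl,L,st,_=cv2.connectedComponentsWithStats(M.astype(np.uint8)); print([np.round([U[L==i].mean(),V[L==i].mean()+129.5]) for i in range(1,nl) if st[i,4]>6])
    H=(q[...,0]>60)&(q[...,0]>1.5*q[...,2])&(abs(W[...,0]-.5)<.05)&(abs(W[...,1]+.31)<.05)&(Z>.11); print('brush top',H.sum(),np.median(Z[H]) if H.any() else 0)
s=bot.observe();print(s['t'],s['force'],s['finger_force'],s['tool_pos'])
```

```text
top 356 0.10296905681373747
[array([69., 20.]), array([-7., -6.]), array([-33.,   1.])]
brush top 165 0.12089590662667249
side 47 0.10315093477778858
[]
brush top 54 0.12040628500501038
20.8 [-4.22107032  5.61625181 -4.56053468] 40.19150197505951 [0.6294096  0.17448022 0.17635818]
```

The plate is fully up (about 18 mm), the chunks are in the tray, and the brush is upright and released. I'm handing in.

```bash
python3 -c "
from cell import bot
print(bot.hand_in())"
```

```text
the job is handed in; nothing more can be done
None
```

I handed the job in at about 21 s with all three chunks in the tray, the brush standing released on the bench and the lever held straight up with the plate about 18 mm up; the hand-in gave no verdict.

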